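Ready the bead rack, then find the rattling tin and hold it out

TASK

Get the bead rack ready for the next string: lay the loose steel rod level in the rack's empty front pair of notches, about the same length showing at both ends, and let go of it. Its ball stop lies loose in one of the three closed tins: then lift and shake or tip the tins to find the one that rattles, leaving or setting back the silent ones flat on their board. Finish while holding the rattling tin out level and still, a hand's breadth above the middle of the rack; do not knock the other things on the bench about.

Things in the scene. Friction and masses are not known exactly. Their poses are not given: they have to be found in the camera images.
- bead_rack: buff kiln-ware rack, fixed: base 160 x 124 x 12 mm and two upright saw-toothed combs 10 mm thick at x = -65 and +65 mm, tooth tips 70 mm up. Origin: centre of the underside; x runs along the rods, +y is the front, facing the robot. V notches at y = +36, +12, -12, -36 mm, 12 mm deep. Fixed rods with beads (to 75 mm high) lie in the two rear pairs (-12, -36); the others are empty.
- front_saddle (a point): where the middle of the loose rod's axis lies once it rests in the front pair of notches (y = +36 mm of the rack): midway between the combs, 63.7 mm above the bench, 5.7 mm above the bottom of the V. Axes as the rack's.
- rack_top (a point): middle of the rack at the height of the tooth tips, 70 mm above the bench; the tin is to be held over this point.
- rod: steel rod, 8 mm in diameter, 190 mm long, 75 g, lying on the bench. Origin: below its middle, on the underside as it first lies. Its x axis runs along it; either end may point either way; it can roll.
- rod_mid (a point): middle of the rod, on its axis (4 mm above the bench at the start).
- tin_a: ochre pocket tin, one of three alike: 67 x 95 x 33 mm high (x, y, z at yaw 0), lid shut for good, 160 to 240 g with contents. Origin: centre of the underside, z up. Its long side faces are 61 mm apart along x (a front lip stands out 3 mm): pick it from above across x. Any one of the three, drawn anew each time, holds the loose stop, unseen; the others are packed tight.
- tin_b: a tin just like tin_a. The stop is a 27 mm, 80 g steel ball, free in a space 57 x 89 x 29 mm inside its tin. It runs and knocks when the tin is shaken or tipped over 8 degrees, and lies still on the level; lying at one end or the other of the 95 mm length it changes the moment at the wrist by about 0.05 N m. Nothing moves in the other two.
- tin_c: a tin just like tin_a.
- ware_board: plywood board, fixed flat on the bench, 390 x 135 x 9 mm thick (x, y, z), on which the tins stand side by side along x, long sides facing one another. Origin: centre of the underside.
- spray_bottle: translucent spray bottle with a blue head, 216 mm tall, a bystander. Origin: centre of its foot.
- glazed_bowl: small teal bowl, 68 mm across, 47 mm high, a bystander. Origin: centre of its foot.
- slip_beaker: grey beaker, 69 mm across, 92 mm high, a bystander. Origin: centre of its foot.
- stamp: white plaster stamp, 42 mm across, 52 mm high, a bystander. Origin: centre of its foot.
- ring_cutter: round tin cutter, 66 mm across, 30 mm high, a bystander. Origin: centre of its foot.

How it is judged (in metres and radians):
On the way, in this order (a step that is already met when the one before it is completed fails the run):
1. the rod lies level in the front pair of notches, square to the combs and centred within 18 mm, let go and at rest (y of rod_mid in the frame of front_saddle between -0.0035 and 0.0035 m and z of rod_mid in the frame of front_saddle between -0.0035 and 0.0035 m and x of rod_mid in the frame of front_saddle between -0.018 and 0.018 m and angle between the x axis of rod and the x axis of bead_rack, either way round below 0.06 rad and contact force between rod and the fingers below 0.1 N and linear speed of rod below 0.02 m/s), for 0.3 s.
2. the tin with the loose ball stop is lifted clear of the bench and shaken or tipped so that the ball moves inside it (height (world z) of ball_stop above 0.07 m and (angular speed of ball_stop above 3 rad/s or contact force between ball_stop and anything else above 1.5 N)).
At the end, for the whole second after the job is handed in: the rod rests untouched in the front notches (within 3.5 mm, 18 mm along, 0.06 rad); the tin with the loose stop is gripped, still, level within 0.15 rad, over the middle of the rack within 50 mm, its underside 0.11 to 0.26 m above the bench; the other tins stand flat on board or bench (all of step 1 and ((distance between ball_stop and tin_a below 0.06 m and height (world z) of tin_a between 0.11 and 0.26 m and horizontal distance between tin_a and rack_top below 0.05 m and angle between tin_a's own z axis and vertical below 0.15 rad and linear speed of tin_a below 0.03 m/s and contact force between the fingers and tin_a above 2 N and height (world z) of each of tin_b, tin_c below 0.015 m and angle between each of tin_b, tin_c's own z axis and vertical below 0.06 rad and linear speed of each of tin_b, tin_c below 0.02 m/s) or (distance between ball_stop and tin_b below 0.06 m and height (world z) of tin_b between 0.11 and 0.26 m and horizontal distance between tin_b and rack_top below 0.05 m and angle between tin_b's own z axis and vertical below 0.15 rad and linear speed of tin_b below 0.03 m/s and contact force between the fingers and tin_b above 2 N and height (world z) of each of tin_a, tin_c below 0.015 m and angle between each of tin_a, tin_c's own z axis and vertical below 0.06 rad and linear speed of each of tin_a, tin_c below 0.02 m/s) or (distance between ball_stop and tin_c below 0.06 m and height (world z) of tin_c between 0.11 and 0.26 m and horizontal distance between tin_c and rack_top below 0.05 m and angle between tin_c's own z axis and vertical below 0.15 rad and linear speed of tin_c below 0.03 m/s and contact force between the fingers and tin_c above 2 N and height (world z) of each of tin_a, tin_b below 0.015 m and angle between each of tin_a, tin_b's own z axis and vertical below 0.06 rad and linear speed of each of tin_a, tin_b below 0.02 m/s))); the arm keeps its last pose, push and grip.
It fails at once if the spray bottle is knocked over or pushed more than 30 mm (distance of spray_bottle from where it was at the start of the episode above 0.03 m or angle between spray_bottle's own z axis and vertical above 0.4 rad).
It fails at once if the glazed bowl is knocked over or pushed more than 30 mm (distance of glazed_bowl from where it was at the start of the episode above 0.03 m or angle between glazed_bowl's own z axis and vertical above 0.4 rad).
It fails at once if the beaker is knocked over or pushed more than 30 mm (distance of slip_beaker from where it was at the start of the episode above 0.03 m or angle between slip_beaker's own z axis and vertical above 0.4 rad).
It fails at once if the stamp is knocked over or pushed more than 30 mm (distance of stamp from where it was at the start of the episode above 0.03 m or angle between stamp's own z axis and vertical above 0.4 rad).
It fails at once if the ring cutter is knocked over or pushed more than 30 mm (distance of ring_cutter from where it was at the start of the episode above 0.03 m or angle between ring_cutter's own z axis and vertical above 0.4 rad).
It also fails if it takes over 72 s, if anything falls off the work surface, if the arm or the gripper's body presses on something with over 40 N, if the wrist force passes 120 N, or if a joint passes its speed limit or range.

ROBOT

A 6-joint arm with a two-finger parallel gripper is mounted at the origin on the work surface; the furniture and walls round the work are solid. World frame = base frame: x ahead of the robot, y to its left, z up, the work surface at z = 0. Lengths are in m, angles in degrees, forces in N, time in s.
With the tool pointing down it reaches from about 0.3 to 0.75 m from the base axis. Payload 8.5 kg.
Tool frame: the origin (TCP) lies at the very end of the fingers, on their centre line; the grasp point (between the pads) lies 19 mm behind it; z points along the fingers, y is the line along which they close (so a half turn about z gives the same grasp; the last joint's range is limited). The gripper opens to 85 mm and grips with 20 to 120 N. Pads are 22 mm wide; open, the fingers measure 114 mm over their backs; the gripper's body (76 mm by 85 mm) begins 54 mm behind the grasp point. The pads swing forward as they close: fully open they stand 13 mm farther back than shut.
Start: joints at [60.831, 21.807, 74.336, -0, 83.858, -12.336], TCP at [0.159, 0.526, 0.231] pointing down, gripper open.
Joint ranges: [-178.18, 178.18], [-50.72, 133.34], [12.68, 142.11], [-81.47, 261.47], [9.98, 163.14], [-165.26, 165.26]. Speed limits (degrees/s): [136.94, 136.94, 180, 180, 180, 180].

INTERFACE

Orientations are given as a 3x3 rotation matrix whose columns are the frame's x, y, z axes.
In Python, from rig import observe, cams, ticket gives the robot as it stands.
- The arm moves only by the tool move_arm, never from a script. Its arguments are lists of equal length, an entry for each row: "jaw": the finger opening in cm, from 0 to 8.54; "dp": the shift along the tool's x, y, z in cm, a list of three; "turn": the turn, a rotation vector about the tool's x, y, z in rad, a list of three. In form: {"jaw": [jaw, ...], "dp": [[tx, ty, tz], ...], "turn": [[wx, wy, wz], ...]}. A call has 1 to 12 rows; each row shifts and turns the commanded pose from where the row before left it, along the tool's axes as they then stand; what a row does not reach is not made up. A row lasts 1/12 s, in which the tool goes at most 41.7 mm and 7.16 degrees, less where a joint would pass 70% of its speed; a pose out of reach is approached as far as the arm can. A call is refused whole if a number of a shift passes 4.17 or a number of a turn 0.125, either way. A call with a gripper value outside its range is refused whole. The fingers move at their own pace and stop on an object; "force" is the grip in N (left out, the last holds). Time passes only in rows, so rows that do not move let the fingers close. It gives the time, the measured TCP pose, the force, the opening and the grip force at its end, in the units of the state.
- observe(): the state, without advancing time (a new reading comes with each control period).
- cams.get_image(name): name is "scene" or "top"; returns (picture, depth): 400x640x3 uint8, red, green, blue; 400x640 float32, m along the optical axis (not along the pixel's ray), 0 where there is no reading.
- cams.calibration(name): a dict with "vertical_fov" (degrees; the focal length in pixels is half the picture's height over the tangent of half this angle, whatever the lens; pixels are square), "cx", "cy" (the principal point, pixels), "view" (4x4, takes a point from world to camera coordinates). Camera axes: x right, y up, looking along -z (the intrinsics and any distortion apply to the point x, -y, -z); pixel columns grow to the right and rows downward; lengths in m; the calibration is good to about 2 mm. A picture is of the moment at which its call begins. calibration takes no time and is no camera call.
- ticket.close_job(): hands the job in; it is judged then, once.
Trained networks look in the newest picture that a camera, given by its name, has taken for a name from the list of things; names that differ only in an ending like _2 or _b are one class to them, and where a whole thing is asked for, a point or a joint stands for the part that bears it (a point fixed in the world has none). Each returns a list of dicts, best first, with "p" (0 to 1); they miss things now and then, are a little off and sometimes report something else, mostly with a low value. They report only what shows in the picture. A call takes as long as a camera call.
- cams.spot_in(camera, query): "box" ([centre column, centre row, width, height] as shares, 0 to 1, of the picture: columns of its width, rows of its height, round what is visible of it).
- cams.outline_of(camera, query): "mask" (400x640 bool, what is visible of it) and "box" ([centre column, centre row, width, height] as shares, 0 to 1, of the picture: columns of its width, rows of its height, round what is visible of it).
- cams.mark_of(camera, query): "location" ([column, row] as shares, 0 to 1, of the picture: columns of its width, rows of its height: a listed point, or the origin of a listed thing).
The state is a dict: "time_s": time; "q": joint angles; "qvel": joint speeds; "joint_efforts": joint torques, N m; "position": TCP position; "tool_rot": TCP orientation; "ft_force": force on the tool from outside, world axes, zero at the start; "wrist_torque": the same for the moment, N m; "grip_width": finger opening in m; "gripper_force": force on a finger pad.
Only numpy, scipy, OpenCV 4.12 (cv2) and the standard library are available. Lean on these libraries where they do the work, as an engineer would, in place of code of your own. Each camera call takes 0.05 s, during which the arm holds its last target. There are 200 camera calls.

## Working session

There is one attempt and no reset: what is moved stays moved. The work goes in short steps, Python scripts to look and compute and a tool call to move; the robot and the scene stay as the last step left them, time stands still between calls to the robot, and variables do not carry over. Pictures are saved under pics/ and viewed, at most 10 in all, crops included, and the job is handed in when it is done.

Besides the shell and the picture viewer there is one more tool, called in YAML: its name, and indented under it one key for each argument. move_arm: Moves the arm, as the interface text tells. Its arguments: {"type":"object","properties":{"jaw":{"type":"array","items":{"type":"number"}},"dp":{"type":"array","items":{"type":"array","items":{"type":"number"}}},"turn":{"type":"array","items":{"type":"array","items":{"type":"number"}}},"force":{"type":"number"}},"required":["jaw","dp","turn"]}

```bash
ls; mkdir -p pics
cat > h.py <<'E'
import numpy as np, cv2
from rig import observe, cams, ticket
def K(n):
    c=cams.calibration(n); f=200/np.tan(np.radians(c["vertical_fov"])/2); return f,c["cx"],c["cy"],np.array(c["view"]),c
def world(n,u,v,d):
    f,cx,cy,V,_=K(n); u=np.asarray(u,float);v=np.asarray(v,float);d=np.asarray(d,float)
    p=np.stack([(u-cx)/f*d,-(v-cy)/f*d,-d,np.ones_like(d)],-1)
    return (p@np.linalg.inv(V).T)[...,:3]
def ray_z(n,u,v,z):
    a=world(n,u,v,1.0);o=np.linalg.inv(K(n)[3])[:3,3];return o+(a-o)*(z-o[2])/(a-o)[2]
E
python3 - <<'E'
from h import *
for n in("scene","top"):
    im,d=cams.get_image(n);cv2.imwrite(f"pics/{n}0.png",im[...,::-1]);np.save(n+"0.npy",d)
    print(n,cams.calibration(n))
    for q in["bead_rack","rod","tin_a","ware_board","spray_bottle","glazed_bowl","slip_beaker","stamp","ring_cutter"]:
        for o in cams.outline_of(n,q)[:4]:
            if o["p"]<.3: continue
            m=o["mask"]&(d>0);v,u=np.nonzero(m)
            if len(v)==0: print(q,'nodepth');continue
            P=world(n,u,v,d[v,u]);
            c,s,a=cv2.minAreaRect(P[:,:2].astype(np.float32))
            print(q,round(o["p"],2),(np.array(o["box"])*[640,400,640,400]).round(),"med",np.median(P,0).round(3),"z5/95",np.percentile(P[:,2],[5,95]).round(3),"rect",np.round(c,3),np.round(s,3),round(a,1))
    for q in["front_saddle","rack_top","rod_mid","tin_a"]:
        print(q,[(round(o["p"],2),(np.array(o["location"])*[640,400]).round(1)) for o in cams.mark_of(n,q)[:4]])
print(observe())
E
```

```text
pics
scene {'vertical_fov': 46.66056339882277, 'cx': 325.15112378432053, 'cy': 202.61514882387291, 'view': array([[-0.85806239, -0.51342465, -0.01113835,  0.27079937],
       [ 0.36574342, -0.6261876 ,  0.68856433, -0.38341193],
       [-0.3605006 ,  0.58675738,  0.72508972, -0.78574663],
       [ 0.        ,  0.        ,  0.        ,  1.        ]])}
bead_rack 0.57 [192. 282. 100.  97.] med [0.61  0.043 0.017] z5/95 [0.007 0.071] rect [0.628 0.031] [0.163 0.215] 5.7
rod 0.59 [321. 249.  88.  11.] med [ 0.453 -0.172  0.006] z5/95 [0.002 0.009] rect [ 0.441 -0.181] [0.184 0.011] 35.4
tin_a 0.64 [272. 208.  37.  39.] med [ 0.586 -0.207  0.041] z5/95 [0.014 0.044] rect [ 0.597 -0.222] [0.072 0.108] 50.1
tin_a 0.56 [319. 191.  41.  39.] med [ 0.519 -0.306  0.041] z5/95 [0.013 0.044] rect [ 0.542 -0.332] [0.078 0.141] 52.7
ware_board 0.65 [315. 205. 160.  84.] med [ 0.531 -0.275  0.008] z5/95 [0.004 0.011] rect [ 0.53 -0.31] [0.399 0.169] 48.1
spray_bottle 0.84 [289. 123.  26.  82.] med [ 0.669 -0.393  0.114] z5/95 [0.01  0.213] rect [ 1.101 -0.929] [0.155 1.41 ] 35.4
spray_bottle 0.68 [19
[... 3066 characters left out ...]
8599335e+01, -1.23355528e+01]), 'qvel': array([ 0.07908414,  0.02777682, -0.00333782, -0.01816115, -0.02095143,
        0.11234273]), 'joint_efforts': array([ 2.42545539e-04, -4.48327017e+01, -2.31462568e+01, -1.92522753e-04,
        5.71595374e-04,  7.12779365e-05]), 'position': array([0.15925971, 0.52639699, 0.23132038]), 'tool_rot': array([[-9.57157626e-01,  2.89567400e-01,  2.24277949e-05],
       [ 2.89567398e-01,  9.57157624e-01, -7.14456178e-05],
       [-4.21552567e-05, -6.18903597e-05, -9.99999997e-01]]), 'ft_force': array([-0.2115338 ,  0.12871243,  0.47922844]), 'wrist_torque': array([-0.01451732,  0.01142365,  0.0145726 ]), 'gripper_force': 0.0, 'grip_width': 0.08536887053996409}
```

View pictures.

Run:
```python
import cv2
a=cv2.imread('pics/top0.png')[110:290,160:460];cv2.imwrite('pics/top0c.png',cv2.resize(a,None,fx=2.66,fy=2.66,interpolation=cv2.INTER_CUBIC))
a=cv2.imread('pics/scene0.png')[90:360,110:470];cv2.imwrite('pics/scene0c.png',cv2.resize(a,None,fx=2.2,fy=2.2,interpolation=cv2.INTER_CUBIC))
```

```text
(no output)
```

View pics/top0c.png

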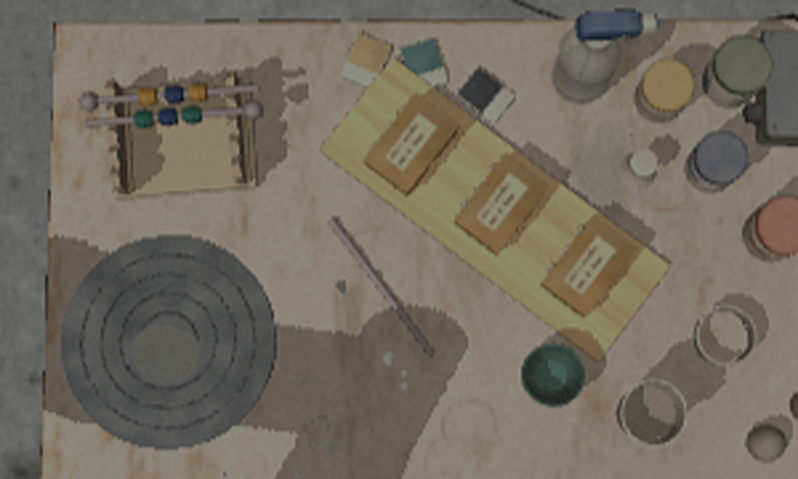

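View pics/scene0c.png

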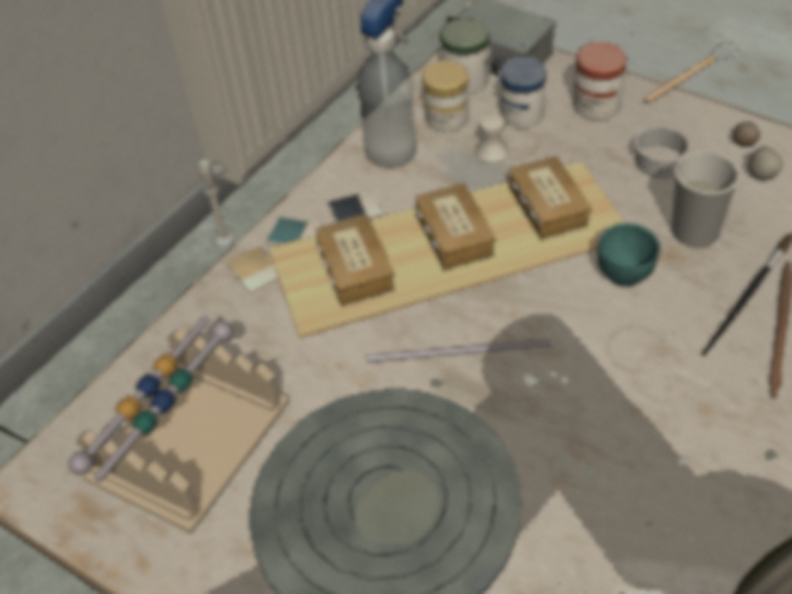

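The top view shows the rack at upper left with its front notches facing the robot. The rod lies from about (285,192) to (322,243) and the three tins stand on the board. The scene view agrees, with the rod at (277..359, 249). Next I refine the rod, rack and tins from both views.

Run:
```python
from h import *
def px(u,v): return 160+u/2.66,110+v/2.66
for e in((333,217),(432,353)): print("top rod end",ray_z("top",*px(*e),.004).round(4))
for e in((367,358),(550,344)): print("scene rod end",ray_z("scene",110+e[0]/2.2,90+e[1]/2.2,.004).round(4))
# triangulate marks
def tri(a,b):
    A=[];r=[]
    os=[];
    M=np.zeros((3,3));q=np.zeros(3)
    for n,(u,v) in(("scene",a),("top",b)):
        o=np.linalg.inv(K(n)[3])[:3,3];d=world(n,u,v,1.)-o;d/=np.linalg.norm(d);P=np.eye(3)-np.outer(d,d);M+=P;q+=P@o
    return np.linalg.solve(M,q)
print("saddle",tri((201.4,280.3),(225.1,170.4)),"racktop",tri((189.7,270.8),(226.1,154.6)))
print("tins",tri((268.8,211.4),(313.3,162.3)),tri((315.4,195.4),(349.6,185.8)),tri((357.3,182.7),(379.1,210.5)))
v,u=np.mgrid[0:400,0:640]
for n in("scene","top"):
    d=np.load(n+"0.npy");P=world(n,u,v,d)[d>0]
    R=P[(abs(P[:,0]-.61)<.1)&(abs(P[:,1]-.045)<.13)]
    b=R[(R[:,2]>.0075)&(R[:,2]<.016)]
    print(n,"base",len(b),cv2.minAreaRect(b[:,:2].astype(np.float32)))
    for s in(0,1):
        c=R[(R[:,2]>.025)&(R[:,2]<.066)&((R[:,1]>.045)==s)&(R[:,0]<.63)]
        if len(c)>5: m=c.mean(0);w=np.linalg.svd(c[:,:2]-m[:2])[2][0];print(" comb",s,len(c),m.round(3),np.degrees(np.arctan2(w[1],w[0])).round(1),np.percentile(c[:,:2],[1,99],axis=0).round(3).tolist())
    T=P[(P[:,2]>.036)&(P[:,2]<.049)]
    for c in((.598,-.213),(.533,-.314),(.464,-.409)):
        t=T[np.linalg.norm(T[:,:2]-c,axis=1)<.065];print(" tin",len(t),np.median(t[:,2]).round(4),[np.round(x,3) for x in cv2.minAreaRect(t[:,:2].astype(np.float32))])
    w=P[np.linalg.norm(P[:,:2]-[.41,.05],axis=1)<.05];print(" wheel z",np.median(w[:,2]))
```

```text
top rod end [ 0.5199 -0.1265  0.004 ]
top rod end [ 0.368  -0.2362  0.004 ]
scene rod end [ 0.5174 -0.1257  0.004 ]
scene rod end [ 0.3647 -0.2363  0.004 ]
saddle [0.57417753 0.04157427 0.06539801] racktop [0.61675113 0.0371266  0.06244044]
tins [ 0.60342578 -0.21154265  0.01371989] [ 0.53468682 -0.31764687  0.0102436 ] [ 0.46072755 -0.40228255  0.01939148]
scene base 2317 ((0.6087424159049988, 0.039749763906002045), (0.12490472197532654, 0.15949201583862305), 4.656748294830322)
 comb 0 464 [ 0.594 -0.021  0.05 ] -161.5 [[0.554, -0.043], [0.629, 0.04]]
 comb 1 546 [0.588 0.103 0.052] -179.1 [[0.544, 0.051], [0.629, 0.133]]
 tin 782 0.0413 [array([ 0.595, -0.217]), array([0.064, 0.099]), np.float64(49.984)]
 tin 720 0.0415 [array([ 0.528, -0.316]), array([0.061, 0.099]), np.float64(52.648)]
 tin 659 0.0417 [array([ 0.459, -0.41 ]), array([0.062, 0.097]), np.float64(52.888)]
 wheel z 0.08983729565542875
top base 1126 ((0.6091833114624023, 0.045139484107494354), (0.19710524380207062, 0.259594589471817), 0.109327033162117)
 comb 0 111 [ 0.592 -0.023  0.051] -161.5 [[0.557, -0.049], [0.629, 0.042]]
 comb 1 145 [0.586 0.102 0.051] -178.8 [[0.546, 0.069], [0.627, 0.135]]
 tin 648 0.0439 [array([ 0.598, -0.214]), array([0.067, 0.096]), np.float64(51.686)]
 tin 667 0.0434 [array([ 0.531, -0.312]), array([0.066, 0.096]), np.float64(52.368)]
 tin 668 0.0433 [array([ 0.462, -0.407]), array([0.066, 0.097]), np.float64(51.392)]
 wheel z 0.09249899738197809
```

move_arm:
  jaw: [4,4,4,4,4,4,4,4,4,4,4,4]
  dp:
    - [0,0,0]
    - [0,0,0]
    - [0,0,0]
    - [0,0,0]
    - [0,0,0]
    - [0,0,0]
    - [0,0,0]
    - [0,0,0]
    - [0,0,0]
    - [0,0,0]
    - [0,0,0]
    - [0,0,0]
  turn:
    - [0,0,0.1235]
    - [0,0,0.1235]
    - [0,0,0.1235]
    - [0,0,0.1235]
    - [0,0,0.1235]
    - [0,0,0.1235]
    - [0,0,0.1235]
    - [0,0,0.1235]
    - [0,0,0.1235]
    - [0,0,0.1235]
    - [0,0,0.1235]
    - [0,0,0.1235]

```text
time_s: 2.4
position: [0.1593, 0.5264, 0.2313]
tool_rot: [[0.21, 0.978, -0.0], [0.978, -0.21, -0.0], [-0.0, -0.0, -1.0]]
ft_force: [0.1, 0.1, -0.7]
grip_width: 0.0398
gripper_force: 0.0
```

move_arm:
  jaw: [4,4,4,4,4,4]
  dp:
    - [0,0,0]
    - [0,0,0]
    - [0,0,0]
    - [0,0,0]
    - [0,0,0]
    - [0,0,0]
  turn:
    - [0,0,0.1235]
    - [0,0,0.1235]
    - [0,0,0.1235]
    - [0,0,0.1235]
    - [0,0,0.1235]
    - [0,0,0.1235]

```text
time_s: 2.9
position: [0.1592, 0.5264, 0.2313]
tool_rot: [[0.815, 0.58, -0.0], [0.58, -0.815, -0.0], [-0.0, 0.0, -1.0]]
ft_force: [0.1, -0.4, -0.1]
grip_width: 0.04
gripper_force: 0.0
```

move_arm:
  jaw: [4,4,4,4,4,4,4,4,4,4,4,4]
  dp:
    - [-0.77,3.08,0]
    - [-0.77,3.08,0]
    - [-0.77,3.08,0]
    - [-0.77,3.08,0]
    - [-0.77,3.08,0]
    - [-0.77,3.08,0]
    - [-0.77,3.08,0]
    - [-0.77,3.08,0]
    - [-0.77,3.08,0]
    - [-0.77,3.08,0]
    - [-0.77,3.08,0]
    - [-0.77,3.08,0]
  turn:
    - [0,0,0]
    - [0,0,0]
    - [0,0,0]
    - [0,0,0]
    - [0,0,0]
    - [0,0,0]
    - [0,0,0]
    - [0,0,0]
    - [0,0,0]
    - [0,0,0]
    - [0,0,0]
    - [0,0,0]

```text
time_s: 3.9
position: [0.3007, 0.1712, 0.2315]
tool_rot: [[0.811, 0.585, 0.001], [0.585, -0.811, 0.0], [0.001, 0.0, -1.0]]
ft_force: [0.9, 1.0, -0.1]
grip_width: 0.0403
gripper_force: 0.0
```

move_arm:
  jaw: [4,4,4,4,4,4,4,4,4,4,4,4]
  dp:
    - [-0.77,3.08,0]
    - [-0.77,3.08,0]
    - [-0.77,3.08,0]
    - [-0.77,3.08,0]
    - [-0.77,3.08,0]
    - [-0.77,3.08,0]
    - [-0.77,3.08,0]
    - [-0.77,3.08,0]
    - [-0.77,3.08,2]
    - [-0.77,3.08,2]
    - [-0.77,3.08,2]
    - [-0.77,3.08,2]
  turn:
    - [0,0,0]
    - [0,0,0]
    - [0,0,0]
    - [0,0,0]
    - [0,0,0]
    - [0,0,0]
    - [0,0,0]
    - [0,0,0]
    - [0,0,0]
    - [0,0,0]
    - [0,0,0]
    - [0,0,0]

```text
time_s: 4.9
position: [0.4421, -0.1829, 0.1505]
tool_rot: [[0.811, 0.585, 0.0], [0.585, -0.811, -0.0], [0.0, 0.001, -1.0]]
ft_force: [0.2, -0.5, 0.5]
grip_width: 0.0399
gripper_force: 0.0
```

move_arm:
  jaw: [4,4,4,4,4,4,4,4,4,4,4,4]
  dp:
    - [0.0,-0.1,2.2]
    - [0,0,2.2]
    - [0,0,2.2]
    - [0,0,2.2]
    - [0,0,2.2]
    - [0,0,2.2]
    - [0,0,0.4]
    - [0,0,0.4]
    - [0,0,0.4]
    - [0,0,0.35]
    - [0,0,0]
    - [0,0,0]
  turn:
    - [0,0,0]
    - [0,0,0]
    - [0,0,0]
    - [0,0,0]
    - [0,0,0]
    - [0,0,0]
    - [0,0,0]
    - [0,0,0]
    - [0,0,0]
    - [0,0,0]
    - [0,0,0]
    - [0,0,0]

```text
time_s: 5.9
position: [0.4414, -0.1806, 0.0044]
tool_rot: [[0.811, 0.585, 0.001], [0.585, -0.811, -0.001], [0.0, 0.001, -1.0]]
ft_force: [0.0, 1.0, -0.8]
grip_width: 0.0401
gripper_force: 0.0
```

move_arm:
  jaw: [2,0,0,0,0,0,0,0]
  dp:
    - [0,0,0]
    - [0,0,0]
    - [0,0,0]
    - [0,0,0]
    - [0,0,0]
    - [0,0,0]
    - [0,0,0]
    - [0,0,0]
  turn:
    - [0,0,0]
    - [0,0,0]
    - [0,0,0]
    - [0,0,0]
    - [0,0,0]
    - [0,0,0]
    - [0,0,0]
    - [0,0,0]
  force: 60

```text
time_s: 6.57
position: [0.4414, -0.1806, 0.0045]
tool_rot: [[0.811, 0.585, 0.001], [0.585, -0.811, -0.001], [0.0, 0.001, -1.0]]
ft_force: [-0.7, 1.0, 6.4]
grip_width: 0.0037
gripper_force: 59.1
```

move_arm:
  jaw: [2.5,2.5,2.5,2.5,2.5,2.5,0,0,0,0,0,0]
  dp:
    - [0,0,0]
    - [0,0,0]
    - [0,0,0]
    - [0,0,0.2]
    - [0,0,0.15]
    - [0,0,0]
    - [0,0,0]
    - [0,0,0]
    - [0,0,0]
    - [0,0,0]
    - [0,0,0]
    - [0,0,0]
  turn:
    - [0,0,0]
    - [0,0,0]
    - [0,0,0]
    - [0,0,0]
    - [0,0,0]
    - [0,0,0]
    - [0,0,0]
    - [0,0,0]
    - [0,0,0]
    - [0,0,0]
    - [0,0,0]
    - [0,0,0]
  force: 40

```text
time_s: 7.57
position: [0.4413, -0.1805, 0.0005]
tool_rot: [[0.811, 0.585, 0.0], [0.585, -0.811, -0.0], [0.0, 0.0, -1.0]]
ft_force: [-0.3, -0.7, 3.8]
grip_width: 0.0059
gripper_force: 39.6
```

move_arm:
  jaw: [0,0,0,0,0,0]
  dp:
    - [0,0,-0.3]
    - [0,0,-0.7]
    - [0,0,-1]
    - [0,0,-1]
    - [0,0,-1]
    - [0,0,0]
  turn:
    - [0,0,0]
    - [0,0,0]
    - [0,0,0]
    - [0,0,0]
    - [0,0,0]
    - [0,0,0]

```text
time_s: 8.07
position: [0.4417, -0.1808, 0.042]
tool_rot: [[0.811, 0.585, 0.002], [0.585, -0.811, -0.002], [0.001, 0.003, -1.0]]
ft_force: [-0.1, 0.3, 0.3]
grip_width: 0.0063
gripper_force: 39.1
```

Run:
```python
from h import *
o=observe();print(o["position"],o["grip_width"],o["ft_force"],o["wrist_torque"])
im,d=cams.get_image("scene");cv2.imwrite("pics/s1.png",cv2.resize(im[190:320,220:420,::-1],None,fx=4,fy=4,interpolation=cv2.INTER_CUBIC))
```

```text
[ 0.44173874 -0.18077448  0.04203241] 0.006257345119931698 [-0.11849603  0.26869891  0.28556814] [-0.02539078 -0.01373915  0.01892087]
```

View pics/s1.png

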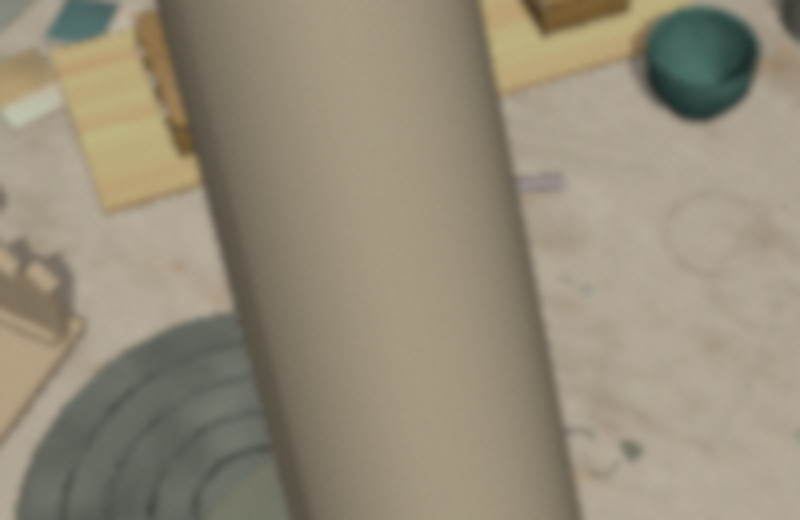

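move_arm:
  jaw: [0,0,0,0,0,0,0,0,0,0]
  dp:
    - [0,0,-0.8]
    - [0,0,-1.4]
    - [0,0,-1.5]
    - [0,0,-1.5]
    - [0,0,-1.5]
    - [0,0,-1.5]
    - [0,0,-1.5]
    - [0,0,-1.5]
    - [0,0,-1]
    - [0,0,-0.6]
  turn:
    - [0,0,-0.06]
    - [0,0,-0.1]
    - [0,0,-0.12]
    - [0,0,-0.12]
    - [0,0,-0.12]
    - [0,0,-0.12]
    - [0,0,-0.12]
    - [0,0,-0.12]
    - [0,0,-0.1]
    - [0,0,-0.045]

```text
time_s: 8.95
position: [0.4412, -0.1805, 0.1689]
tool_rot: [[-0.084, 0.996, 0.0], [0.996, 0.084, -0.0], [-0.0, 0.0, -1.0]]
ft_force: [-0.3, 0.1, -0.5]
grip_width: 0.0054
gripper_force: 39.1
```

move_arm:
  jaw: [0,0,0,0,0,0,0,0,0,0,0,0]
  dp:
    - [0.87,0.62,0]
    - [1.74,1.25,0]
    - [1.95,1.4,0]
    - [1.95,1.4,0]
    - [1.95,1.4,0]
    - [1.95,1.4,0]
    - [1.95,1.4,0]
    - [1.95,1.4,0]
    - [1.95,1.4,0]
    - [1.95,1.4,0]
    - [1.74,1.25,0]
    - [0.92,0.7,0]
  turn:
    - [0,0,0]
    - [0,0,0]
    - [0,0,0]
    - [0,0,0]
    - [0,0,0]
    - [0,0,0]
    - [0,0,0]
    - [0,0,0]
    - [0,0,0]
    - [0,0,0]
    - [0,0,0]
    - [0,0,0]

```text
time_s: 9.95
position: [0.5748, 0.0422, 0.167]
tool_rot: [[-0.079, 0.997, -0.002], [0.997, 0.079, 0.001], [0.001, -0.002, -1.0]]
ft_force: [-0.1, -0.3, -0.4]
grip_width: 0.0056
gripper_force: 39.1
```

Run:
```python
from h import *
o=observe();print(o["position"],o["tool_rot"].round(3),o["grip_width"])
im,d=cams.get_image("scene");cv2.imwrite("pics/s2.png",cv2.resize(im[160:350,110:370,::-1],None,fx=3,fy=3,interpolation=cv2.INTER_CUBIC))
for n in("scene","top"):
  if n=="top": _,d=cams.get_image("top")
  v,u=np.mgrid[0:400,0:640];P=world(n,u,v,d);m=(d>0)
  for ob in cams.outline_of(n,"rod")[:2]:
    k=ob["mask"]&m;Q=P[k];print(n,ob["p"],len(Q),np.percentile(Q,[2,50,98],axis=0).round(3).tolist() if len(Q) else 0, (np.array(ob["box"])*[640,400,640,400]).round())
```

```text
[0.57480137 0.04219655 0.16699628] [[-0.079  0.997 -0.002]
 [ 0.997  0.079  0.001]
 [ 0.001 -0.002 -1.   ]] 0.005589069538843692
scene 0.47 77 [[0.561, 0.058, -0.002], [0.564, 0.125, 0.172], [0.696, 0.138, 0.175]] [160. 285.  15.  11.]
top 0.7 127 [[0.564, -0.044, 0.17], [0.576, 0.014, 0.176], [0.584, 0.138, 0.179]] [216. 162.  71.  10.]
top 0.17 738 [[0.485, -0.355, 0.01], [0.529, -0.311, 0.044], [0.577, -0.268, 0.05]] [349. 187.  35.  39.]
```

View pics/s2.png

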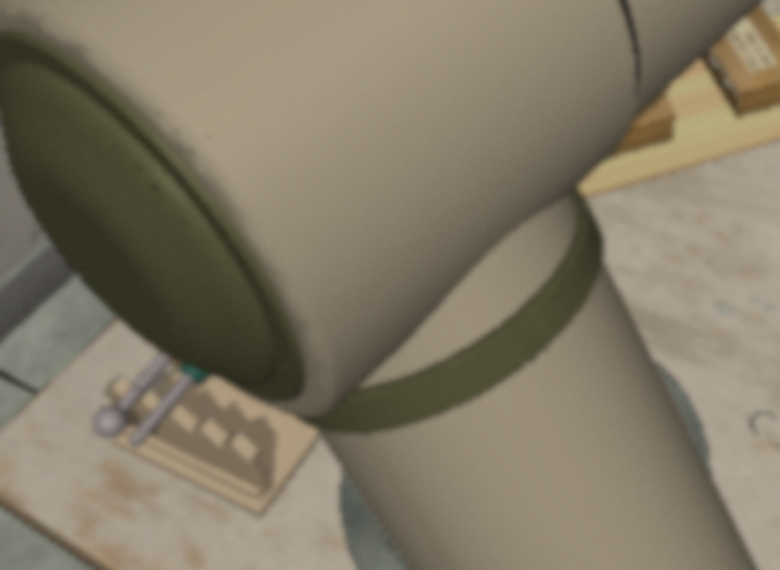

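move_arm:
  jaw: [0,0,0,0,0,0,0,0,0,0,0,0]
  dp:
    - [-0.3,-0.05,0.8]
    - [0,0,1.5]
    - [0,0,1.5]
    - [0,0,1.5]
    - [0,0,1.5]
    - [0,0,1]
    - [0,0,0.8]
    - [0,0,0.6]
    - [0,0,0.5]
    - [0,0,0.4]
    - [0,0,0.2]
    - [0,0,0]
  turn:
    - [0,0,0]
    - [0,0,0]
    - [0,0,0]
    - [0,0,0]
    - [0,0,0]
    - [0,0,0]
    - [0,0,0]
    - [0,0,0]
    - [0,0,0]
    - [0,0,0]
    - [0,0,0]
    - [0,0,0]

```text
time_s: 11.15
position: [0.5742, 0.0365, 0.0652]
tool_rot: [[-0.079, 0.997, -0.0], [0.997, 0.079, -0.0], [0.0, -0.0, -1.0]]
ft_force: [-0.1, -0.3, -1.6]
grip_width: 0.0055
gripper_force: 39.1
```

move_arm:
  jaw: [0,0,0]
  dp:
    - [0,0,0.15]
    - [0,0,0.15]
    - [0,0,0]
  turn:
    - [0,0,0]
    - [0,0,0]
    - [0,0,0]

```text
time_s: 11.4
position: [0.5741, 0.0365, 0.0623]
tool_rot: [[-0.079, 0.997, 0.0], [0.997, 0.079, -0.0], [-0.0, 0.0, -1.0]]
ft_force: [0.6, -0.2, -0.1]
grip_width: 0.0058
gripper_force: 39.1
```

move_arm:
  jaw: [0,0,0]
  dp:
    - [0,0,0.1]
    - [0,0,0.1]
    - [0,0,0]
  turn:
    - [0,0,0]
    - [0,0,0]
    - [0,0,0]

```text
time_s: 11.65
position: [0.575, 0.0364, 0.0609]
tool_rot: [[-0.079, 0.997, 0.002], [0.997, 0.079, -0.0], [-0.0, 0.002, -1.0]]
ft_force: [2.0, 0.9, 3.3]
grip_width: 0.006
gripper_force: 39.5
```

Run:
```python
from h import *
im,d=cams.get_image("top");cv2.imwrite("pics/t3.png",cv2.resize(im[125:205,180:280,::-1],None,fx=6,fy=6,interpolation=cv2.INTER_CUBIC))
v,u=np.mgrid[0:400,0:640];P=world("top",u,v,d)
ob=cams.outline_of("top","rod")
for o in ob[:1]:
  Q=P[o["mask"]&(d>0)];print(o["p"],np.percentile(Q,[2,50,98],axis=0).round(3).tolist())
im,d=cams.get_image("scene");P=world("scene",u,v,d);
for o in cams.outline_of("scene","rod")[:2]:
  Q=P[o["mask"]&(d>0)];print(o["p"],len(Q) and np.percentile(Q,[2,50,98],axis=0).round(3).tolist())
```

```text
0.21 [[0.553, -0.477, 0.001], [0.563, -0.46, 0.015], [0.585, -0.449, 0.052]]
```

View pics/t3.png

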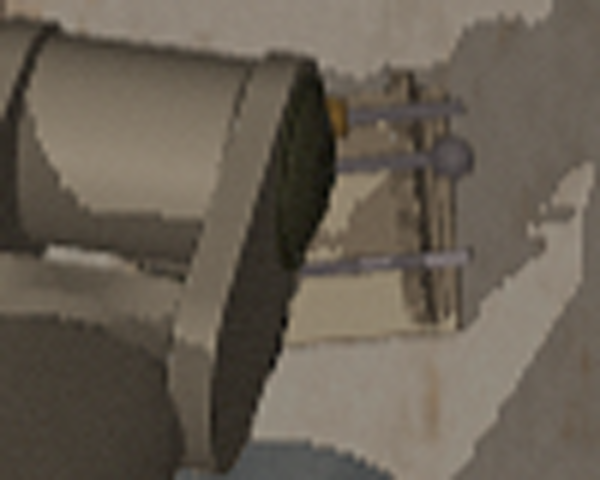

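The view shows the loose rod at row 260. That is two notch spacings (51 px each) in front of the rear rods at rows 107 and 158, so it is in the front notch. The arm also feels contact, so I release.

move_arm:
  jaw: [0,0,0.8,1.2,1.8,2.4,3,3,3,3]
  dp:
    - [0,0,0.1]
    - [0,0,0]
    - [0,0,0]
    - [0,0,0]
    - [0,0,0]
    - [0,0,0]
    - [0,0,0]
    - [0,0,0]
    - [0,0,0]
    - [0,0,0]
  turn:
    - [0,0,0]
    - [0,0,0]
    - [0,0,0]
    - [0,0,0]
    - [0,0,0]
    - [0,0,0]
    - [0,0,0]
    - [0,0,0]
    - [0,0,0]
    - [0,0,0]

```text
time_s: 12.68
position: [0.5741, 0.0365, 0.0592]
tool_rot: [[-0.079, 0.997, -0.0], [0.997, 0.079, 0.0], [0.0, -0.0, -1.0]]
ft_force: [-0.1, -0.2, 0.4]
grip_width: 0.0301
gripper_force: 0.0
```

move_arm:
  jaw: [3,3,3,3,3,3,3,3,3]
  dp:
    - [0,0,-0.5]
    - [0,0,-0.7]
    - [0,0,-1]
    - [0,0,-1.5]
    - [0,0,-2]
    - [0,0,-2.5]
    - [0,0,-3]
    - [0,0,-3]
    - [0,0,-1]
  turn:
    - [0,0,0]
    - [0,0,0]
    - [0,0,0]
    - [0,0,0]
    - [0,0,0]
    - [0,0,0]
    - [0,0,0]
    - [0,0,0]
    - [0,0,0]

```text
time_s: 13.43
position: [0.5753, 0.0364, 0.217]
tool_rot: [[-0.079, 0.997, 0.008], [0.997, 0.079, -0.001], [-0.002, 0.008, -1.0]]
ft_force: [0.6, -0.7, 0.8]
grip_width: 0.0301
gripper_force: 0.0
```

move_arm:
  jaw: [3,3,3,3,8.5,8.5,8.5]
  dp:
    - [0,0,0]
    - [0,0,0]
    - [0,0,0]
    - [0,0,0]
    - [0,0,0]
    - [0,0,0]
    - [0,0,0]
  turn:
    - [0,0,-0.118]
    - [0,0,-0.118]
    - [0,0,-0.118]
    - [0,0,-0.118]
    - [0,0,-0.118]
    - [0,0,-0.118]
    - [0,0,-0.118]

```text
time_s: 14.02
position: [0.574, 0.0365, 0.2118]
tool_rot: [[-0.79, 0.613, 0.0], [0.613, 0.79, -0.0], [-0.0, 0.0, -1.0]]
ft_force: [1.1, 0.2, -0.8]
grip_width: 0.0656
gripper_force: 0.0
```

move_arm:
  jaw: [8.5,8.5,8.5,8.5,8.5,8.5,8.5,8.5,8.5]
  dp:
    - [-2.17,-2.28,0]
    - [-2.17,-2.28,0]
    - [-2.17,-2.28,0]
    - [-2.17,-2.28,0]
    - [-2.17,-2.28,0]
    - [-2.17,-2.28,0]
    - [-2.17,-2.28,2]
    - [-2.17,-2.28,2]
    - [0,0,2]
  turn:
    - [0,0,0]
    - [0,0,0]
    - [0,0,0]
    - [0,0,0]
    - [0,0,0]
    - [0,0,0]
    - [0,0,0]
    - [0,0,0]
    - [0,0,0]

```text
time_s: 14.77
position: [0.5979, -0.2196, 0.1507]
tool_rot: [[-0.784, 0.621, 0.001], [0.621, 0.784, -0.002], [-0.002, -0.001, -1.0]]
ft_force: [0.3, 0.1, 0.1]
grip_width: 0.0847
gripper_force: 0.0
```

Run:
```python
from h import *
im,d=cams.get_image("top");cv2.imwrite("pics/t4.png",cv2.resize(im[125:205,180:280,::-1],None,fx=6,fy=6,interpolation=cv2.INTER_CUBIC))
v,u=np.mgrid[0:400,0:640];P=world("top",u,v,d);m=(abs(P[...,0]-.572)<.03)&(abs(P[...,1]-.04)<.12)&(P[...,2]>.055)&(P[...,2]<.09)
Q=P[m];print(len(Q),np.percentile(Q,[2,50,98],axis=0).round(3))
im,d=cams.get_image("scene");cv2.imwrite("pics/s4.png",im[...,::-1])
for n in("scene","top"):
  for o in cams.mark_of(n,"rod_mid")[:1]: print(n,o["p"],np.array(o["location"])*[640,400],ray_z(n,*(np.array(o["location"])*[640,400]),.0637))
print(observe()["position"])
```

```text
294 [[ 0.551 -0.039  0.057]
 [ 0.575  0.059  0.068]
 [ 0.599  0.129  0.075]]
scene 0.8 [204.096 278.52 ] [0.57510774 0.03570056 0.0637    ]
top 0.57 [226.176 169.   ] [0.57709253 0.03783481 0.0637    ]
[ 0.59813599 -0.21372276  0.15223802]
```

View pics/t4.png

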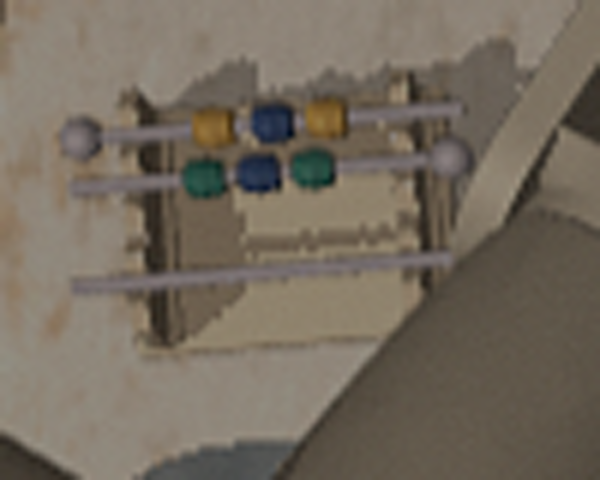

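The rod lies in the front notches, parallel to the rear rods. Its left end is at (75,285) and the right end is past (450,257). The gripper is now centred over the first tin.

move_arm:
  jaw: [8.5,8.5,8.5,8.5,8.5,8.5,8.5,8.5,8.5,8.5]
  dp:
    - [0,0,1]
    - [0,0,2]
    - [0,0,2.5]
    - [0,0,2.5]
    - [0,0,2]
    - [0,0,1.5]
    - [0,0,1.2]
    - [0,0,1]
    - [0,0,0.5]
    - [0,0,0]
  turn:
    - [0,0,0]
    - [0,0,0]
    - [0,0,0]
    - [0,0,0]
    - [0,0,0]
    - [0,0,0]
    - [0,0,0]
    - [0,0,0]
    - [0,0,0]
    - [0,0,0]

```text
time_s: 15.8
position: [0.598, -0.2139, 0.0089]
tool_rot: [[-0.787, 0.617, -0.001], [0.617, 0.787, 0.0], [0.001, -0.0, -1.0]]
ft_force: [-1.0, 1.0, -0.9]
grip_width: 0.0851
gripper_force: 0.0
```

move_arm:
  jaw: [7,6,5,5,5,5,5]
  dp:
    - [0,0,0]
    - [0,0,0]
    - [0,0,0]
    - [0,0,0]
    - [0,0,0]
    - [0,0,0]
    - [0,0,0]
  turn:
    - [0,0,0]
    - [0,0,0]
    - [0,0,0]
    - [0,0,0]
    - [0,0,0]
    - [0,0,0]
    - [0,0,0]
  force: 60

```text
time_s: 16.38
position: [0.5987, -0.2146, 0.0107]
tool_rot: [[-0.786, 0.618, 0.002], [0.618, 0.786, -0.001], [-0.003, 0.0, -1.0]]
ft_force: [-0.6, -0.5, 6.1]
grip_width: 0.0606
gripper_force: 66.0
```

move_arm:
  jaw: [5,5,5,5,5,5,5,5,5,5,5,5]
  dp:
    - [0,0,-0.4]
    - [0,0,-1]
    - [0,0,-1.5]
    - [0,0,-1.8]
    - [0,0,-1.8]
    - [0,0,-1.8]
    - [0,0,-1.5]
    - [0,0,-1.2]
    - [0,0,-0.8]
    - [0,0,-0.4]
    - [0,0,0]
    - [0,0,0]
  turn:
    - [0,0,0]
    - [0,0,0]
    - [0,0,0]
    - [0,0,0]
    - [0,0,0]
    - [0,0,0]
    - [0,0,0]
    - [0,0,0]
    - [0,0,0]
    - [0,0,0]
    - [0,0,0]
    - [0,0,0]

```text
time_s: 17.38
position: [0.5978, -0.2141, 0.1309]
tool_rot: [[-0.786, 0.618, -0.001], [0.618, 0.786, 0.0], [0.001, -0.0, -1.0]]
ft_force: [-0.0, 0.8, -2.6]
grip_width: 0.0606
gripper_force: 65.2
```

move_arm:
  jaw: [5,5,5,5,5,5,5,5,5,5,5,5]
  dp:
    - [0,0,0]
    - [0,0,0]
    - [0,0,0]
    - [0,0,0]
    - [0,0,0]
    - [0,0,0]
    - [0,0,0]
    - [0,0,0]
    - [0,0,0]
    - [0,0,0]
    - [0,0,0]
    - [0,0,0]
  turn:
    - [0,0.1,0]
    - [0,0.1,0]
    - [0,0.1,0]
    - [0,0,0]
    - [0,0,0]
    - [0,0,0]
    - [0,0,0]
    - [0,-0.1,0]
    - [0,-0.1,0]
    - [0,-0.1,0]
    - [0,0,0]
    - [0,0,0]

```text
time_s: 18.38
position: [0.5974, -0.2133, 0.1326]
tool_rot: [[-0.787, 0.617, -0.0], [0.617, 0.787, 0.001], [0.001, 0.0, -1.0]]
ft_force: [1.0, 0.2, -1.5]
grip_width: 0.0607
gripper_force: 65.4
```

```bash
cat > tq.py <<'E'
from h import *
T=[];F=[]
for i in range(5):
    cams.get_image("top");o=observe();R=o["tool_rot"];T.append(R.T@o["wrist_torque"]);F.append(o["ft_force"])
print("torque tool",np.mean(T,0).round(4),"sd",np.std(T,0).round(4),"F",np.mean(F,0).round(2),o["position"].round(4),o["grip_width"].round(4),o["time_s"])
E
python3 tq.py
```

```text
Traceback (most recent call last):
  File "tq.py", line 5, in <module>
    print("torque tool",np.mean(T,0).round(4),"sd",np.std(T,0).round(4),"F",np.mean(F,0).round(2),o["position"].round(4),o["grip_width"].round(4),o["time_s"])
                                                                                                                         ^^^^^^^^^^^^^^^^^^^^^
AttributeError: 'float' object has no attribute 'round'
```

move_arm:
  jaw: [5,5,5,5,5,5,5,5,5,5,5,5]
  dp:
    - [0,0,0]
    - [0,0,0]
    - [0,0,0]
    - [0,0,0]
    - [0,0,0]
    - [0,0,0]
    - [0,0,0]
    - [0,0,0]
    - [0,0,0]
    - [0,0,0]
    - [0,0,0]
    - [0,0,0]
  turn:
    - [0,-0.1,0]
    - [0,-0.1,0]
    - [0,-0.1,0]
    - [0,0,0]
    - [0,0,0]
    - [0,0,0]
    - [0,0,0]
    - [0,0.1,0]
    - [0,0.1,0]
    - [0,0.1,0]
    - [0,0,0]
    - [0,0,0]

```text
time_s: 19.63
position: [0.5988, -0.2152, 0.1306]
tool_rot: [[-0.786, 0.618, 0.001], [0.618, 0.786, -0.001], [-0.002, 0.0, -1.0]]
ft_force: [-0.2, 0.4, -1.3]
grip_width: 0.0609
gripper_force: 65.4
```

```bash
python3 tq.py
```

```text
Traceback (most recent call last):
  File "tq.py", line 5, in <module>
    print("torque tool",np.mean(T,0).round(4),"sd",np.std(T,0).round(4),"F",np.mean(F,0).round(2),o["position"].round(4),o["grip_width"].round(4),o["time_s"])
                                                                                                                         ^^^^^^^^^^^^^^^^^^^^^
AttributeError: 'float' object has no attribute 'round'
```

```bash
sed -i 's/o\["grip_width"\].round(4)/o["grip_width"]/' tq.py; python3 tq.py
```

```text
torque tool [-0.0144  0.0151  0.0161] sd [0.0175 0.035  0.0295] F [ 0.21 -0.06 -1.74] [ 0.598  -0.2141  0.1315] 0.0605213772164756 20.1333
```

move_arm:
  jaw: [5,5,5,5,5,5,5,5,5,5,5,5]
  dp:
    - [0,0,0]
    - [0,0,0]
    - [0,0,0]
    - [0,0,0]
    - [0,0,0]
    - [0,0,0]
    - [0,0,0]
    - [0,0,0]
    - [0,0,0]
    - [0,0,0]
    - [0,0,0]
    - [0,0,0]
  turn:
    - [0,0.1,0]
    - [0,0.1,0]
    - [0,0.1,0]
    - [0,0,0]
    - [0,0,0]
    - [0,0,0]
    - [0,0,0]
    - [0,-0.1,0]
    - [0,-0.1,0]
    - [0,-0.1,0]
    - [0,0,0]
    - [0,0,0]

```text
time_s: 21.13
position: [0.5974, -0.2133, 0.1327]
tool_rot: [[-0.787, 0.617, -0.0], [0.617, 0.787, 0.0], [0.001, 0.0, -1.0]]
ft_force: [-0.1, -0.6, -2.5]
grip_width: 0.0606
gripper_force: 65.6
```

```bash
python3 tq.py
```

```text
torque tool [-0.0082  0.0018 -0.0113] sd [0.0259 0.0149 0.011 ] F [ 0.4  -0.15 -1.85] [ 0.5984 -0.2147  0.131 ] 0.060572168965186586 21.3833
```

```bash
sed -i 's/range(5)/range(12)/' tq.py; python3 tq.py
```

```text
torque tool [0.007  0.0088 0.0114] sd [0.0299 0.0357 0.0421] F [-0.07 -0.01 -1.55] [ 0.598  -0.2142  0.1313] 0.060765596131065656 21.9833
```

move_arm:
  jaw: [5,5,5,5,5,5,5,5,5,5,5,5]
  dp:
    - [0,0,0]
    - [0,0,0]
    - [0,0,0]
    - [0,0,0]
    - [0,0,0]
    - [0,0,0]
    - [0,0,0]
    - [0,0,0]
    - [0,0,0]
    - [0,0,0]
    - [0,0,0]
    - [0,0,0]
  turn:
    - [0,-0.1,0]
    - [0,-0.1,0]
    - [0,-0.1,0]
    - [0,0,0]
    - [0,0,0]
    - [0,0,0]
    - [0,0,0]
    - [0,0.1,0]
    - [0,0.1,0]
    - [0,0.1,0]
    - [0,0,0]
    - [0,0,0]

```text
time_s: 22.98
position: [0.5988, -0.2152, 0.1306]
tool_rot: [[-0.786, 0.618, 0.001], [0.618, 0.786, -0.001], [-0.002, 0.0, -1.0]]
ft_force: [-0.4, -0.4, -1.7]
grip_width: 0.0609
gripper_force: 65.6
```

```bash
python3 tq.py
```

```text
torque tool [-0.0142  0.0036  0.007 ] sd [0.0285 0.0331 0.0351] F [ 0.3   0.18 -1.58] [ 0.598  -0.2142  0.1314] 0.0606864523999592 23.5833
```

Tin 1 shows no moment change within noise, so it is silent. I set it back and go on to the middle one.

move_arm:
  jaw: [5,5,5,5,5,5,5,5,5,5,5,5]
  dp:
    - [0,0,0.8]
    - [0,0,1.6]
    - [0,0,2]
    - [0,0,2]
    - [0,0,2]
    - [0,0,1.4]
    - [0,0,1]
    - [0,0,0.5]
    - [0,0,0.3]
    - [0,0,0.3]
    - [0,0,0.2]
    - [0,0,0.1]
  turn:
    - [0,0,0]
    - [0,0,0]
    - [0,0,0]
    - [0,0,0]
    - [0,0,0]
    - [0,0,0]
    - [0,0,0]
    - [0,0,0]
    - [0,0,0]
    - [0,0,0]
    - [0,0,0]
    - [0,0,0]

```text
time_s: 24.58
position: [0.5984, -0.2144, 0.0107]
tool_rot: [[-0.786, 0.618, 0.001], [0.618, 0.786, -0.001], [-0.002, 0.0, -1.0]]
ft_force: [-5.1, 1.4, 13.0]
grip_width: 0.0604
gripper_force: 67.9
```

move_arm:
  jaw: [5,6.3,7,8,8.5,8.5,8.5,8.5,8.5,8.5,8.5]
  dp:
    - [0,0,0]
    - [0,0,0]
    - [0,0,0]
    - [0,0,0]
    - [0,0,0]
    - [0,0,0]
    - [0,0,-0.5]
    - [0,0,-1.5]
    - [0,0,-2.5]
    - [0,0,-2.5]
    - [0,0,-1]
  turn:
    - [0,0,0]
    - [0,0,0]
    - [0,0,0]
    - [0,0,0]
    - [0,0,0]
    - [0,0,0]
    - [0,0,0]
    - [0,0,0]
    - [0,0,0]
    - [0,0,0]
    - [0,0,0]

```text
time_s: 25.5
position: [0.5992, -0.2148, 0.093]
tool_rot: [[-0.786, 0.618, 0.004], [0.618, 0.786, -0.003], [-0.005, 0.001, -1.0]]
ft_force: [0.4, 0.4, -0.1]
grip_width: 0.0852
gripper_force: 0.0
```

move_arm:
  jaw: [8.5,8.5,8.5,8.5,8.5,8.5]
  dp:
    - [-0.2,-2,-0.2]
    - [-0.2,-3,0]
    - [-0.2,-3,0]
    - [-0.2,-2.5,0]
    - [0,-1.4,0]
    - [0,0,0]
  turn:
    - [0,0,0]
    - [0,0,0]
    - [0,0,0]
    - [0,0,0]
    - [0,0,0]
    - [0,0,0]

```text
time_s: 26.0
position: [0.5294, -0.3148, 0.0911]
tool_rot: [[-0.785, 0.62, -0.001], [0.62, 0.785, -0.0], [0.0, -0.0, -1.0]]
ft_force: [0.4, 0.2, -0.7]
grip_width: 0.0849
gripper_force: 0.0
```

Run:
```python
from h import *
print(observe()["position"])
im,d=cams.get_image("top");cv2.imwrite("pics/t5.png",im[...,::-1]);v,u=np.mgrid[0:400,0:640];P=world("top",u,v,d)
im,d2=cams.get_image("scene");cv2.imwrite("pics/s5.png",cv2.resize(im[130:330,130:430,::-1],None,fx=2.6,fy=2.6))
T=P[(d>0)&(P[...,2]>.036)&(P[...,2]<.049)]
for c in((.598,-.213),(.533,-.314),(.464,-.409)):
    t=T[np.linalg.norm(T[:,:2]-c,axis=1)<.065];print(" tin",len(t),np.median(t[:,2]).round(4),[np.round(x,3) for x in cv2.minAreaRect(t[:,:2].astype(np.float32))])
```

```text
[ 0.52935178 -0.31478525  0.09108867]
 tin 360 0.0435 [array([ 0.609, -0.2  ]), array([0.038, 0.097]), np.float64(46.758)]
 tin 62 0.0432 [array([ 0.521, -0.299]), array([0.05, 0.02]), np.float64(61.878)]
 tin 660 0.0432 [array([ 0.462, -0.406]), array([0.066, 0.096]), np.float64(52.556)]
```

View pics/s5.png

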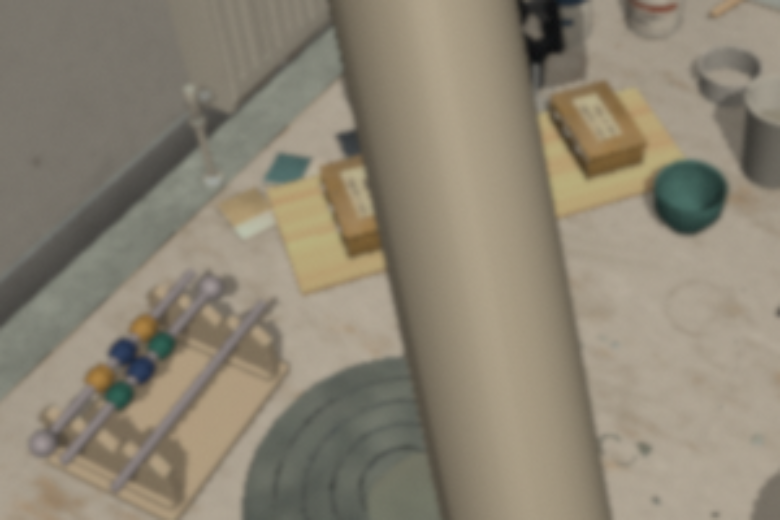

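The rod sits well in the front notches, from (120,485) to (268,303), and tin 1 is back flat. Now the middle tin.

move_arm:
  jaw: [8.5,8.5,8.5,8.5,8.5,8.5,8.5,7,5,5,5,5]
  dp:
    - [0,0.2,1]
    - [0,0,2]
    - [0,0,2]
    - [0,0,1.5]
    - [0,0,1]
    - [0,0,0.6]
    - [0,0,0]
    - [0,0,0]
    - [0,0,0]
    - [0,0,0]
    - [0,0,0]
    - [0,0,0]
  turn:
    - [0,0,0]
    - [0,0,0]
    - [0,0,0]
    - [0,0,0]
    - [0,0,0]
    - [0,0,0]
    - [0,0,0]
    - [0,0,0]
    - [0,0,0]
    - [0,0,0]
    - [0,0,0]
    - [0,0,0]

```text
time_s: 27.1
position: [0.5327, -0.3116, 0.0117]
tool_rot: [[-0.786, 0.618, 0.002], [0.618, 0.786, -0.002], [-0.003, 0.0, -1.0]]
ft_force: [-1.2, 1.0, 6.4]
grip_width: 0.0605
gripper_force: 66.2
```

move_arm:
  jaw: [5,5,5,5,5,5,5,5,5,5,5,5]
  dp:
    - [0,0,0]
    - [0,0,0]
    - [0,0,-0.4]
    - [0,0,-1]
    - [0,0,-1.5]
    - [0,0,-1.8]
    - [0,0,-1.8]
    - [0,0,-1.8]
    - [0,0,-1.5]
    - [0,0,-1.2]
    - [0,0,-0.8]
    - [0,0,-0.4]
  turn:
    - [0,0,0]
    - [0,0,0]
    - [0,0,0]
    - [0,0,0]
    - [0,0,0]
    - [0,0,0]
    - [0,0,0]
    - [0,0,0]
    - [0,0,0]
    - [0,0,0]
    - [0,0,0]
    - [0,0,0]

```text
time_s: 28.1
position: [0.5322, -0.3113, 0.1339]
tool_rot: [[-0.786, 0.618, 0.001], [0.618, 0.786, -0.001], [-0.002, -0.0, -1.0]]
ft_force: [0.0, 0.4, -1.9]
grip_width: 0.0602
gripper_force: 65.4
```

move_arm:
  jaw: [5,5,5,5,5,5,5,5,5,5,5,5]
  dp:
    - [0,0,0]
    - [0,0,0]
    - [0,0,0]
    - [0,0,0]
    - [0,0,0]
    - [0,0,0]
    - [0,0,0]
    - [0,0,0]
    - [0,0,0]
    - [0,0,0]
    - [0,0,0]
    - [0,0,0]
  turn:
    - [0,0.1,0]
    - [0,0.1,0]
    - [0,0.1,0]
    - [0,0,0]
    - [0,0,0]
    - [0,0,0]
    - [0,0,0]
    - [0,-0.1,0]
    - [0,-0.1,0]
    - [0,-0.1,0]
    - [0,0,0]
    - [0,0,0]

```text
time_s: 29.1
position: [0.5313, -0.3104, 0.1336]
tool_rot: [[-0.786, 0.618, -0.001], [0.618, 0.786, 0.0], [0.001, -0.0, -1.0]]
ft_force: [0.7, -0.8, -1.1]
grip_width: 0.0606
gripper_force: 65.6
```

```bash
python3 tq.py
```

```text
torque tool [ 0.0026  0.0011 -0.0055] sd [0.028  0.0198 0.0326] F [ 0.19 -0.03 -2.35] [ 0.5321 -0.3112  0.1322] 0.060332664926907455 29.7
```

move_arm:
  jaw: [5,5,5,5,5,5,5,5,5,5,5,5]
  dp:
    - [0,0,0]
    - [0,0,0]
    - [0,0,0]
    - [0,0,0]
    - [0,0,0]
    - [0,0,0]
    - [0,0,0]
    - [0,0,0]
    - [0,0,0]
    - [0,0,0]
    - [0,0,0]
    - [0,0,0]
  turn:
    - [0,-0.1,0]
    - [0,-0.1,0]
    - [0,-0.1,0]
    - [0,0,0]
    - [0,0,0]
    - [0,0,0]
    - [0,0,0]
    - [0,0.1,0]
    - [0,0.1,0]
    - [0,0.1,0]
    - [0,0,0]
    - [0,0,0]

```text
time_s: 30.7
position: [0.5329, -0.312, 0.1316]
tool_rot: [[-0.786, 0.618, 0.001], [0.618, 0.786, -0.001], [-0.002, -0.0, -1.0]]
ft_force: [-0.9, 0.2, -2.4]
grip_width: 0.0609
gripper_force: 65.6
```

```bash
python3 tq.py
```

```text
torque tool [ 0.0027 -0.0027  0.002 ] sd [0.0176 0.0275 0.026 ] F [ 0.18  0.27 -2.63] [ 0.532  -0.3111  0.1324] 0.06033477897929529 31.3
```

The middle tin is silent too. I set it back and take the third.

move_arm:
  jaw: [5,5,5,5,5,5,5,5,5,5,5,5]
  dp:
    - [0,0,0.8]
    - [0,0,1.6]
    - [0,0,2]
    - [0,0,2]
    - [0,0,2]
    - [0,0,1.4]
    - [0,0,1]
    - [0,0,0.5]
    - [0,0,0.3]
    - [0,0,0.3]
    - [0,0,0.2]
    - [0,0,0.1]
  turn:
    - [0,0,0]
    - [0,0,0]
    - [0,0,0]
    - [0,0,0]
    - [0,0,0]
    - [0,0,0]
    - [0,0,0]
    - [0,0,0]
    - [0,0,0]
    - [0,0,0]
    - [0,0,0]
    - [0,0,0]

```text
time_s: 32.3
position: [0.5324, -0.3114, 0.0117]
tool_rot: [[-0.786, 0.618, 0.001], [0.618, 0.786, -0.001], [-0.002, -0.0, -1.0]]
ft_force: [-4.9, 2.5, 13.2]
grip_width: 0.0609
gripper_force: 68.0
```

move_arm:
  jaw: [5,6.3,7,8,8.5,8.5,8.5,8.5,8.5,8.5,8.5]
  dp:
    - [0,0,0]
    - [0,0,0]
    - [0,0,0]
    - [0,0,0]
    - [0,0,0]
    - [0,0,0]
    - [0,0,-0.5]
    - [0,0,-1.5]
    - [0,0,-2.5]
    - [0,0,-2.5]
    - [0,0,-1]
  turn:
    - [0,0,0]
    - [0,0,0]
    - [0,0,0]
    - [0,0,0]
    - [0,0,0]
    - [0,0,0]
    - [0,0,0]
    - [0,0,0]
    - [0,0,0]
    - [0,0,0]
    - [0,0,0]

```text
time_s: 33.22
position: [0.533, -0.312, 0.0939]
tool_rot: [[-0.786, 0.618, 0.004], [0.618, 0.786, -0.003], [-0.005, -0.0, -1.0]]
ft_force: [-0.0, -1.5, -0.3]
grip_width: 0.085
gripper_force: 0.0
```

move_arm:
  jaw: [8.5,8.5,8.5,8.5,8.5,8.5]
  dp:
    - [-0.1,-2,-0.2]
    - [-0.1,-3,0]
    - [-0.1,-3,0]
    - [-0.1,-2.5,0]
    - [-0.1,-1.4,0]
    - [0,0,0]
  turn:
    - [0,0,0]
    - [0,0,0]
    - [0,0,0]
    - [0,0,0]
    - [0,0,0]
    - [0,0,0]

```text
time_s: 33.72
position: [0.461, -0.4099, 0.0921]
tool_rot: [[-0.784, 0.62, -0.0], [0.62, 0.784, -0.0], [0.0, -0.0, -1.0]]
ft_force: [-0.6, 0.1, -1.0]
grip_width: 0.0847
gripper_force: 0.0
```

Run:
```python
from h import *
print(observe()["position"])
v,u=np.mgrid[0:400,0:640]
for n in("top","scene"):
  im,d=cams.get_image(n);P=world(n,u,v,d)
  T=P[(d>0)&(P[...,2]>.036)&(P[...,2]<.049)]
  for c in((.598,-.213),(.533,-.314),(.464,-.409)):
    t=T[np.linalg.norm(T[:,:2]-c,axis=1)<.065]
    if len(t)>20:print(n," tin",len(t),np.median(t[:,2]).round(4),[np.round(x,3) for x in cv2.minAreaRect(t[:,:2].astype(np.float32))])
```

```text
[ 0.46101554 -0.40994187  0.09205692]
top  tin 632 0.0438 [array([ 0.598, -0.213]), array([0.067, 0.095]), np.float64(51.87)]
top  tin 579 0.0434 [array([ 0.534, -0.308]), array([0.063, 0.095]), np.float64(51.388)]
top  tin 77 0.0442 [array([ 0.454, -0.399]), array([0.063, 0.018]), np.float64(44.904)]
scene  tin 787 0.0415 [array([ 0.598, -0.216]), array([0.065, 0.1  ]), np.float64(50.997)]
scene  tin 237 0.0415 [array([ 0.439, -0.424]), array([0.034, 0.098]), np.float64(33.747)]
```

Both silent tins are back flat with their tops at 42–44 mm. I lower onto tin 3, grip and lift it.

move_arm:
  jaw: [8.5,8.5,8.5,8.5,8.5,8.5,8.5,7,5,5,5,5]
  dp:
    - [0,0.2,1]
    - [0,0,2]
    - [0,0,2]
    - [0,0,1.5]
    - [0,0,1]
    - [0,0,0.7]
    - [0,0,0]
    - [0,0,0]
    - [0,0,0]
    - [0,0,0]
    - [0,0,0]
    - [0,0,0]
  turn:
    - [0,0,0]
    - [0,0,0]
    - [0,0,0]
    - [0,0,0]
    - [0,0,0]
    - [0,0,0]
    - [0,0,0]
    - [0,0,0]
    - [0,0,0]
    - [0,0,0]
    - [0,0,0]
    - [0,0,0]

```text
time_s: 34.82
position: [0.4642, -0.4068, 0.0117]
tool_rot: [[-0.786, 0.618, 0.002], [0.618, 0.786, -0.002], [-0.003, -0.0, -1.0]]
ft_force: [-0.2, 0.9, 5.6]
grip_width: 0.0605
gripper_force: 66.1
```

move_arm:
  jaw: [5,5,5,5,5,5,5,5,5,5,5,5]
  dp:
    - [0,0,0]
    - [0,0,0]
    - [0,0,-0.4]
    - [0,0,-1]
    - [0,0,-1.5]
    - [0,0,-1.8]
    - [0,0,-1.8]
    - [0,0,-1.8]
    - [0,0,-1.5]
    - [0,0,-1.2]
    - [0,0,-0.8]
    - [0,0,-0.4]
  turn:
    - [0,0,0]
    - [0,0,0]
    - [0,0,0]
    - [0,0,0]
    - [0,0,0]
    - [0,0,0]
    - [0,0,0]
    - [0,0,0]
    - [0,0,0]
    - [0,0,0]
    - [0,0,0]
    - [0,0,0]

```text
time_s: 35.82
position: [0.4639, -0.4064, 0.1339]
tool_rot: [[-0.786, 0.618, 0.001], [0.618, 0.786, -0.001], [-0.002, -0.0, -1.0]]
ft_force: [-0.2, -0.2, -1.7]
grip_width: 0.0605
gripper_force: 65.2
```

move_arm:
  jaw: [5,5,5,5,5,5,5,5,5,5,5,5]
  dp:
    - [0,0,0]
    - [0,0,0]
    - [0,0,0]
    - [0,0,0]
    - [0,0,0]
    - [0,0,0]
    - [0,0,0]
    - [0,0,0]
    - [0,0,0]
    - [0,0,0]
    - [0,0,0]
    - [0,0,0]
  turn:
    - [0,0.1,0]
    - [0,0.1,0]
    - [0,0.1,0]
    - [0,0,0]
    - [0,0,0]
    - [0,0,0]
    - [0,0,0]
    - [0,-0.1,0]
    - [0,-0.1,0]
    - [0,-0.1,0]
    - [0,0,0]
    - [0,0,0]

```text
time_s: 36.82
position: [0.463, -0.4057, 0.1335]
tool_rot: [[-0.786, 0.618, -0.001], [0.618, 0.786, 0.0], [0.001, -0.0, -1.0]]
ft_force: [0.4, -0.7, -1.4]
grip_width: 0.0606
gripper_force: 65.8
```

```bash
python3 tq.py
```

```text
torque tool [-0.0004  0.0201 -0.0022] sd [0.0342 0.0212 0.0365] F [ 0.08  0.08 -1.56] [ 0.4638 -0.4063  0.1322] 0.060543308045642834 37.4167
```

move_arm:
  jaw: [5,5,5,5,5,5,5,5,5,5,5,5]
  dp:
    - [0,0,0]
    - [0,0,0]
    - [0,0,0]
    - [0,0,0]
    - [0,0,0]
    - [0,0,0]
    - [0,0,0]
    - [0,0,0]
    - [0,0,0]
    - [0,0,0]
    - [0,0,0]
    - [0,0,0]
  turn:
    - [0,-0.1,0]
    - [0,-0.1,0]
    - [0,-0.1,0]
    - [0,0,0]
    - [0,0,0]
    - [0,0,0]
    - [0,0,0]
    - [0,0.1,0]
    - [0,0.1,0]
    - [0,0.1,0]
    - [0,0,0]
    - [0,0,0]

```text
time_s: 38.42
position: [0.4646, -0.4069, 0.1316]
tool_rot: [[-0.787, 0.617, 0.001], [0.617, 0.787, -0.001], [-0.002, -0.0, -1.0]]
ft_force: [-0.6, 0.8, -1.7]
grip_width: 0.0607
gripper_force: 66.3
```

```bash
python3 tq.py
```

```text
torque tool [ 0.0099 -0.0213 -0.0052] sd [0.0388 0.0294 0.0318] F [-0.19 -0.03 -1.45] [ 0.4637 -0.4063  0.1324] 0.060797783846908954 39.0167
```

Tin 3's moment shifts by about 0.04 N·m between tips, so it is the rattling one. I carry it over the rack.

move_arm:
  jaw: [5,5,5,5,5,5,5,5,5,5,5,5]
  dp:
    - [0,0,-0.8]
    - [0.2,0.5,-1.2]
    - [0.4,1.1,-1.2]
    - [0.7,1.9,-0.8]
    - [0.8,2.2,-0.3]
    - [0.8,2.2,0]
    - [0.8,2.2,0]
    - [0.8,2.2,0]
    - [0.8,2.2,0]
    - [0.8,2.2,0]
    - [0.8,2.2,0]
    - [0.8,2.2,0]
  turn:
    - [0,0,0]
    - [0,0,0]
    - [0,0,0]
    - [0,0,0]
    - [0,0,0]
    - [0,0,0]
    - [0,0,0]
    - [0,0,0]
    - [0,0,0]
    - [0,0,0]
    - [0,0,0]
    - [0,0,0]

```text
time_s: 40.02
position: [0.534, -0.1907, 0.177]
tool_rot: [[-0.787, 0.617, 0.002], [0.617, 0.787, -0.001], [-0.002, 0.0, -1.0]]
ft_force: [0.5, -0.5, -1.8]
grip_width: 0.0607
gripper_force: 66.5
```

move_arm:
  jaw: [5,5,5,5,5,5,5,5,5,5,5,5]
  dp:
    - [0.8,2.2,0]
    - [0.8,2.2,0]
    - [0.8,2.2,0]
    - [0.8,2.2,0]
    - [0.8,2.2,0]
    - [0.8,2.2,0]
    - [0.8,2.2,0]
    - [0.8,2.2,0]
    - [0.8,2.2,0]
    - [0.7,1.6,0]
    - [0.6,1.1,0]
    - [0.4,0.6,0]
  turn:
    - [0,0,0]
    - [0,0,0]
    - [0,0,0]
    - [0,0,0]
    - [0,0,0]
    - [0,0,0]
    - [0,0,0]
    - [0,0,0]
    - [0,0,0]
    - [0,0,0]
    - [0,0,0]
    - [0,0,0]

```text
time_s: 41.02
position: [0.6062, 0.0459, 0.1764]
tool_rot: [[-0.787, 0.616, 0.001], [0.616, 0.787, 0.0], [-0.001, 0.001, -1.0]]
ft_force: [-0.5, -1.2, -1.8]
grip_width: 0.0605
gripper_force: 66.4
```

move_arm:
  jaw: [5,5,5,5,5,5]
  dp:
    - [0,0,0]
    - [0,0,0]
    - [0,0,0]
    - [0,0,0]
    - [0,0,0]
    - [0,0,0]
  turn:
    - [0,0,0]
    - [0,0,0]
    - [0,0,0]
    - [0,0,0]
    - [0,0,0]
    - [0,0,0]

```text
time_s: 41.52
position: [0.6062, 0.0433, 0.1754]
tool_rot: [[-0.786, 0.618, -0.0], [0.618, 0.786, -0.0], [-0.0, -0.0, -1.0]]
ft_force: [-0.4, -0.6, -1.6]
grip_width: 0.0608
gripper_force: 66.2
```

Run:
```python
from h import *
o=observe();print(o["position"],o["tool_rot"][:,2].round(3),o["grip_width"],o["gripper_force"],np.abs(o["qvel"]).max())
a,d=cams.get_image("top");b,d2=cams.get_image("scene")
cv2.imwrite("pics/f.png",np.vstack([cv2.resize(a[100:240,170:420],(500,280)),cv2.resize(b[130:330,110:430],(500,312))])[...,::-1])
v,u=np.mgrid[0:400,0:640];P=world("top",u,v,d);T=P[(d>0)&(P[...,2]>.036)&(P[...,2]<.049)]
for c in((.598,-.213),(.533,-.314),(.464,-.409)):
    t=T[np.linalg.norm(T[:,:2]-c,axis=1)<.065]
    if len(t)>20:print(" tin",len(t),np.median(t[:,2]).round(4),[np.round(x,3) for x in cv2.minAreaRect(t[:,:2].astype(np.float32))])
```

```text
[0.60616231 0.0432628  0.17535555] [-0. -0. -1.] 0.06076283632974266 66.23589629307389 0.30812228317493084
 tin 636 0.0435 [array([ 0.599, -0.212]), array([0.065, 0.095]), np.float64(51.848)]
 tin 653 0.0435 [array([ 0.533, -0.31 ]), array([0.067, 0.095]), np.float64(52.134)]
```

View pics/f.png

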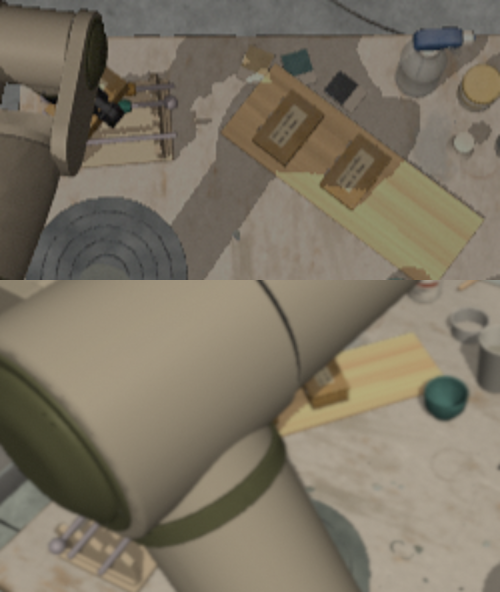

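The top half shows the two silent tins flat on the board, at about (288,130) and (355,172). The rod is still in the front notches at (150,140), and the held tin is over the rack. The arm is still, so I hand in.

```bash
python3 -c "
from rig import ticket
print(ticket.close_job())"
```

```text
the job is handed in; nothing more can be done
None
```

I handed the job in at about 42 s, verdict not reported: the rod is let go in the front notches, the two silent tins are back flat on the board, and the third tin (moment shift about 0.04 N·m when tipped) is held level over the rack, its underside about 0.17 m above the bench.

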